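# Lock the label roll in the jar-label printer and feed a label

### The job

Take the slim spindle (the one with the tall handle) out of the wooden stand and push it down through the core of the label roll into the hole of the printer under it, until its flange lies on the roll, and let go. Then press the printer's feed button down to its halfway stop, pause there for about a second, press it on fully down, and let it come up again. Leave the stubby spindle and the other things where they are.

Things in the scene. Friction and masses are not known exactly. Their poses are not given: they have to be found in the camera images.
- spindle_grip (a point): Middle of the handle of the slim spindle, which stands upright (z up). From the top: black round handle 26 mm across, 44 mm tall; grey flange 40 mm across, 6 mm thick, its underside 28 mm below this point; steel shaft 14 mm thick, 65 mm long. 0.12 kg (varies). It hangs by its flange in one of the stand's two holes and must be lifted 65 mm to come free.
- spindle_tip (a point): Centre of the lower end of the slim spindle's shaft, 93 mm below the middle of its handle, z up the shaft. The last 12 mm of the shaft taper to 7 mm here.
- wide_spindle_grip (a point): Middle of the low handle (36 mm across, 18 mm tall) of the stubby spindle in the other hole of the stand: same flange, shaft 22 mm thick, too thick for the printer. Not to be taken.
- stand: Fixed wooden block 70 x 150 x 72 mm (x, y, z); origin under its centre. Two holes of 28 mm go down through it, on its y axis 40 mm either side of the centre. The spindles' flanges lie on its top.
- printer: Fixed label printer, white case 130 x 190 mm (x, y), flat top (deck) 55 mm above its origin, which is under its centre; front is -x. On the deck at y = +45 mm lies the label roll in a round rim 6 mm high; before it at x = -53 mm a grey print head, 30 mm high; at y = -55 mm the feed button.
- spindle_hole (a point): Centre of the mouth of the spindle hole in the printer's deck, under the roll's core: 17 mm wide, vertical, 51 mm deep, z up. With the flange on the roll, the slim spindle's tip is 33 mm below this point and the middle of its handle 60 mm above it.
- label_roll: Loose white label roll lying flat in the printer's rim: 66 mm across, 32 mm high, open core 26 mm wide, axis upright; origin at the centre of its underside, on the deck. It has about 5 mm of play in the rim and is to stay there.
- feed_top (a point): Centre of the top of the feed button, a round grey cap 32 mm across on a black collar; the cap's top is 21 mm above the deck when up. It is pressed straight down, for instance with the shut fingertips. It springs back when released.
- feed_half (a joint): First stage of the feed button, m: 0 up, 0.005 at the halfway stop; it gives at 1.6 N and reaches the stop at about 4 N.
- feed_deep (a joint): Second stage, m: cap and collar together go on from the halfway stop: 0 not begun, 0.005 fully down (the cap's top then 10 mm below its upper position). It begins only above 11 N (clearly felt as a stop) and is fully down at about 14 N.
- jam_jar: Bystander: jam jar, 70 mm wide, 99 mm high; origin under its centre.
- garlic: Bystander: garlic bulb, 55 mm, near the front edge in the middle.
- salt_shaker: Bystander: salt shaker, 44 mm wide, 90 mm high; origin under its centre.
- cup: Bystander: cream mug, 84 mm wide with a handle, 91 mm high; origin under its centre.
There are look-alikes about, which are no part of the job. Leave any pink or turquoise look-alike of the part that bears spindle_grip alone.

How it is judged:
On the way, in this order (a step that is already met when the one before it is completed fails the run):
1. the slim spindle is through the roll and down in the printer's hole, flange on the roll, and released (horizontal distance between spindle_tip and spindle_hole below 0.006 m and z of spindle_tip in the frame of spindle_hole between -0.04 and -0.029 m and angle between spindle_tip's own z axis and vertical below 0.12 rad and horizontal distance between label_roll and spindle_hole below 0.012 m and contact force between the fingers and spindle below 0.1 N), for 0.2 s.
2. the feed button is held at its halfway stop for half a second (value of joint feed_half above 0.0035 m and value of joint feed_deep below 0.002 m), for 0.5 s.
3. the feed button is pressed fully down (value of joint feed_deep above 0.0035 m), for 0.05 s.
At the end, for the whole second after the job is handed in: The slim spindle stands upright (within 0.12 rad) through the roll in the printer's hole, its tip within 6 mm of the hole's axis and 29 to 40 mm below the deck (flange on the roll), the roll within 12 mm of the hole's axis, both at rest; both stages of the feed button are up again (under 1.5 mm) (horizontal distance between spindle_tip and spindle_hole below 0.006 m and z of spindle_tip in the frame of spindle_hole between -0.04 and -0.029 m and angle between spindle_tip's own z axis and vertical below 0.12 rad and horizontal distance between label_roll and spindle_hole below 0.012 m and value of joint each of feed_half, feed_deep below 0.0015 m and linear speed of each of spindle, label_roll below 0.02 m/s); the robot touches nothing.
It fails at once if the stubby spindle is moved by more than 20 mm (distance of wide_spindle_grip from where it was at the start of the episode above 0.02 m).
It fails at once if the label roll is moved by more than 25 mm (distance of label_roll from where it was at the start of the episode above 0.025 m).
It fails at once if a bystander is moved by more than 30 mm (distance of any of jam_jar, garlic, salt_shaker, cup from where it was at the start of the episode above 0.03 m).
It also fails if it takes over 51 s, if anything falls off the work surface, if the arm or the gripper's body presses on something with over 40 N, if the wrist force passes 120 N, or if a joint passes its speed limit or range.

### The arm

A 7-joint arm with a two-finger parallel gripper is mounted at the origin on a cart in front of the work surface, level with it; the furniture and walls round the work are solid. World frame = base frame: x ahead of the robot, y to its left, z up, the work surface at z = 0. Lengths are in m, angles in rad, forces in N, time in s.
With the tool pointing down it reaches from about 0.425 to 0.925 m from the base axis. Payload 6.8 kg.
Tool frame: the origin (TCP) lies on the mounting face of the last link; the fingertips stand 173 mm ahead of it and the grasp point (between the pads) lies 155 mm ahead of it; z points along the fingers, y is the line along which they close (so a half turn about z gives the same grasp; the last joint's range is limited). The gripper opens to 85 mm and grips with 20 to 120 N. Pads are 22 mm wide; open, the fingers measure 114 mm over their backs; the gripper's body (76 mm by 85 mm) begins 54 mm behind the grasp point. The pads swing forward as they close: fully open they stand 13 mm farther back than shut.
Start: joints at [-1.397, 0.477, 0.022, 1.555, -0.011, 1.109, -0.083], TCP at [0.188, 0.648, 0.405] pointing down, gripper open.
Joint ranges: [-2.96, 2.96], [-0.34, 2.1], [-1.41, 1.46], [0.24, 2.44], [-1.37, 4.51], [0.17, 1.92], [-2.96, 2.96]. Speed limits (rad/s): [2.39, 2.39, 3.14, 3.14, 3.14, 3.14, 3.14].

### API

Orientations are given as a unit quaternion [w, x, y, z].
In Python, from station import bot gives the robot as it stands. The module is installed in compiled form; this text tells all that it offers.
- The arm moves only by the shell command python3 -m pendant 'ROWS' [FORCE]. ROWS is JSON, a list of rows, each a list of 5 numbers: the finger opening in m, from 0 to 0.0854, then the shift along the tool's x, y, z in m, then the turn about the tool's z in degrees. In form: [[jaw, x, y, z, yaw], ...]. A call has 1 to 12 rows; each row shifts and turns the commanded pose from where the row before left it, along the tool's axes as they then stand; what a row does not reach is not made up. A row lasts 1/12 s, in which the tool goes at most 41.7 mm and 7.16 degrees, less where a joint would pass 70% of its speed; a pose out of reach is approached as far as the arm can. A call with a gripper value outside its range is refused whole. The fingers move at their own pace and stop on an object; FORCE is the grip in N (left out, the last holds). Time passes only in rows, so rows that do not move let the fingers close. It gives the time, the measured TCP pose, the force, the opening and the grip force at its end, in the units of the state.
- bot.get_obs(): the state, without advancing time (a new reading comes with each control period).
- bot.read_camera(name): name is "side" or "top"; returns (picture, depth): 420x560x3 uint8, blue, green, red; 420x560 float32, m along the optical axis (not along the pixel's ray), 0 where there is no reading.
- bot.camera_model(name): a dict with "intrinsics" (3x3 intrinsics, pixels), "R" (3x3) and "t" (3): a world point X has camera coordinates R X + t. Camera axes: x right, y down, z forward; pixel columns grow to the right and rows downward; lengths in m; the calibration is good to about 2 mm. A picture is of the moment at which its call begins. camera_model takes no time and is no camera call.
- bot.hand_in(): hands the job in; it is judged then, once.
Trained networks look in the newest picture that a camera, given by its name, has taken for a name from the list of things; names that differ only in an ending like _2 or _b are one class to them, and where a whole thing is asked for, a point or a joint stands for the part that bears it (a point fixed in the world has none). Each returns a list of dicts, best first, with "score" (0 to 1); they miss things now and then, are a little off and sometimes report something else, mostly with a low value. They report only what shows in the picture. A call takes as long as a camera call. They do not tell look-alikes from the thing itself.
- bot.boxes_of(name, camera): "at" ([column, row] in pixels, amid what is visible of it).
- bot.trace(name, camera): "mask" (420x560 bool, what is visible of it) and "at" ([column, row] in pixels, amid what is visible of it).
- bot.pinpoint(name, camera): "at" ([column, row] in pixels: a listed point, or the origin of a listed thing).
The state is a dict: "t": time; "q": joint angles; "joint_vel": joint speeds; "joint_torque": joint torques, N m; "eef_pos": TCP position; "tool_rot": TCP orientation; "contact_force": force on the tool from outside, world axes, zero at the start; "torque": the same for the moment, N m; "gripper_width": opening from 0.0 (shut) to 1.0 (fully open); "grasp_force": force on a finger pad.
Only numpy, scipy, OpenCV 4.12 (cv2) and the standard library are available. Lean on these libraries where they do the work, as an engineer would, in place of code of your own. Each camera call takes 0.05 s, during which the arm holds its last target. There are 200 camera calls.

## Working session

There is one attempt and no reset: what is moved stays moved. The work goes in short steps, Python scripts to look and compute and a shell command to move; the robot and the scene stay as the last step left them, time stands still between calls to the robot, and variables do not carry over. Pictures are saved under pics/ and viewed, at most 10 in all, crops included, and the job is handed in when it is done.

```bash
mkdir -p pics
cat > h.py <<'E'
from station import bot
import numpy as np, cv2
def world(cam,u,v,d):
    m=bot.camera_model(cam);K=np.array(m["intrinsics"]);R=np.array(m["R"]);t=np.array(m["t"])
    return R.T@(np.linalg.inv(K)@[u,v,1]*d-t)
def atz(cam,u,v,z):
    m=bot.camera_model(cam);K=np.array(m["intrinsics"]);R=np.array(m["R"]);t=np.array(m["t"])
    c=-R.T@t; r=R.T@np.linalg.inv(K)@[u,v,1]
    return c+r*(z-c[2])/r[2]
E
python3 - <<'E'
from h import *
np.set_printoptions(precision=4,suppress=True)
o=bot.get_obs();print(o)
for c in("side","top"):
    p,d=bot.read_camera(c);cv2.imwrite(f"pics/{c}0.png",p);np.save(c+"0.npy",d)
    m=bot.camera_model(c);print(c,-np.array(m["R"]).T@m["t"])
    for n in("spindle_grip","wide_spindle_grip","spindle_hole","label_roll","feed_top","stand","printer"):
        for x in bot.pinpoint(n,c)[:3]:
            u,v=x["at"];dd=d[int(v),int(u)];print(n,x["score"],np.round(x["at"],1),world(c,u,v,dd))
E
```

```text
{'t': 0.0, 'q': array([-1.3971,  0.4778,  0.0223,  1.5565, -0.0115,  1.1093, -0.0831]), 'joint_vel': array([-0.0017,  0.0005,  0.0011,  0.0005,  0.0005, -0.0003,  0.0007]), 'joint_torque': array([ -0.0006, -59.646 ,   1.6077, -28.1187,   0.0125,   0.0097,
        -0.    ]), 'eef_pos': array([0.1876, 0.6481, 0.4037]), 'tool_rot': array([-0.0001,  0.1404,  0.9901, -0.0009]), 'contact_force': array([-0.663 , -0.0399, -0.1524]), 'torque': array([-0.0351,  0.0183,  0.0086]), 'grasp_force': 0.0, 'gripper_width': 0.9993117628128465}
side [-0.2135 -0.1123  0.8934]
spindle_grip 0.98 [455.  254.1] [ 0.4272 -0.411   0.1107]
spindle_grip 0.76 [413.6 244.8] [ 0.4378 -0.3241  0.1184]
spindle_grip 0.72 [331.8 260.6] [ 0.3866 -0.1524  0.108 ]
wide_spindle_grip 0.84 [372.7 240.8] [ 0.4616 -0.2418  0.0932]
spindle_hole 0.84 [160.1 230.3] [0.45   0.238  0.0874]
label_roll 0.68 [164.1 232.1] [0.4495 0.2294 0.0826]
label_roll 0.3 [237.2 187.7] [0.6554 0.099  0.0378]
label_roll 0.2 [182.5 245.5] [0.4374 0.1882 0.0541]
feed_top 0.63 [200.4 230. ] [0.4714 0.1513 0.0736]
stand 0.8 [386.4 267.3] [ 0.4281 -0.2778  0.0449]
stand 0.47 [412.1 246.9] [ 0.4361 -0.3218  0.1131]
stand 0.47 [257.  283.7] [0.3656 0.0061 0.0309]
printer 0.66 [183.2 247.7] [0.4311 0.185  0.0542]
top [ 0.3204 -0.0461  1.2508]
spindle_grip 0.65 [415.1 250.8] [ 0.4392 -0.417   0.1121]
spindle_grip 0.55 [380.7 246.4] [ 0.4478 -0.3193  0.1217]
spindle_grip 0.5 [317.9 264.8] [ 0.3932 -0.1471  0.1159]
wide_spindle_grip 0.65 [353.4 237.4] [ 0.474  -0.2484  0.0975]
spindle_hole 0.77 [181.3 231.6] [0.4845 0.2519 0.0449]
label_roll 0.6 [181.1 234. ] [0.4789 0.2549 0.0329]
feed_top 0.56 [214.  237.7] [0.4653 0.1491 0.075 ]
stand 0.57 [362.3 246.4] [ 0.4524 -0.279   0.0689]
printer 0.97 [197.4 238.6] [0.4642 0.2015 0.0517]
printer 0.27 [321.6 176.8] [ 0.673  -0.1651  0.0135]
```

View pics/side0.png

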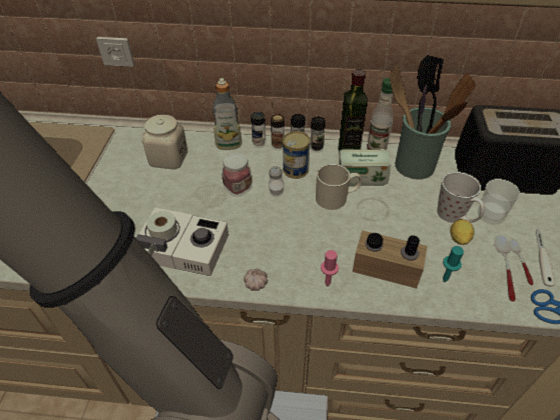

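View pics/top0.png

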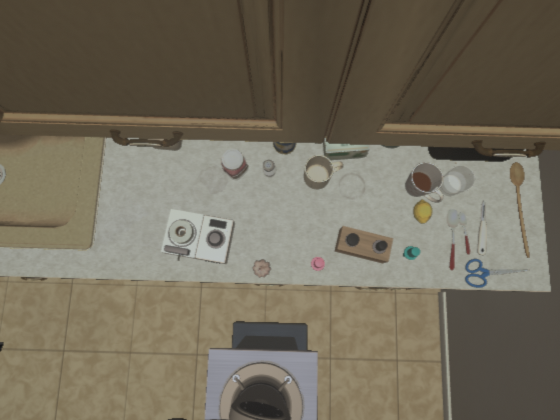

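The side view shows the slim black spindle in the stand at (413,245), the stubby one at (373,240), a pink look-alike at (331,262) and a turquoise one at (455,258). The printer is at about (185,240), partly hidden by the arm. In the top view the slim spindle is at (381,246), the stubby one at (353,239), the roll at (181,233) and the button at (214,238).

```bash
cat >> h.py <<'E'
def cloud(cam,d):
    m=bot.camera_model(cam);K=np.array(m["intrinsics"]);R=np.array(m["R"]);t=np.array(m["t"])
    v,u=np.mgrid[:420,:560]; P=np.stack([u,v,np.ones_like(u)],-1).reshape(-1,3)@np.linalg.inv(K).T*d.reshape(-1,1)
    W=(P-t)@R; W[d.ravel()==0]=np.nan
    return W
def sel(W,c,r,z0,z1):
    return W[(np.hypot(W[:,0]-c[0],W[:,1]-c[1])<r)&(W[:,2]>z0)&(W[:,2]<z1)]
E
python3 - <<'E'
from h import *
np.set_printoptions(precision=4,suppress=True)
for c in("top","side"):
    W=cloud(c,np.load(c+"0.npy"))
    for n,p,z0,z1 in(("slim",(.445,-.32),.115,.13),("slimside",(.445,-.32),.085,.115),("wide",(.472,-.247),.09,.105)):
        S=sel(W,p,.03,z0,z1);print(c,n,len(S),S.mean(0),(S.min(0)+S.max(0))/2,S.max(0)-S.min(0))
    for n,p,r,z0,z1 in(("stand",(.458,-.283),.1,.064,.077),("roll",(.48,.25),.045,.08,.095),("btn",(.463,.149),.025,.07,.085),("deck",(.464,.2),.13,.05,.06),("rim",(.48,.25),.05,.058,.066)):
        S=sel(W,p,r,z0,z1)
        if len(S)<4: print(c,n,len(S));continue
        print(c,n,len(S),S.mean(0),cv2.minAreaRect(S[:,:2].astype(np.float32)),"circ",cv2.minEnclosingCircle(S[:,:2].astype(np.float32)))
p=cv2.imread("pics/top0.png")
a=cv2.resize(p[195:280,140:270],None,fx=6,fy=6,interpolation=cv2.INTER_CUBIC);cv2.imwrite("pics/crop1.png",a[:600,:800])
E
```

```text
top slim 72 [ 0.4521 -0.3249  0.1215] [ 0.4523 -0.3248  0.1214] [0.023  0.024  0.0118]
top slimside 24 [ 0.4475 -0.3167  0.0991] [ 0.4501 -0.3199  0.099 ] [0.0203 0.0161 0.0277]
top wide 127 [ 0.4697 -0.2472  0.0958] [ 0.4699 -0.2476  0.0961] [0.0349 0.0346 0.0111]
top stand 975 [ 0.46   -0.286   0.0723] ((0.4611528515815735, -0.2869134843349457), (0.15071509778499603, 0.0707632303237915), 77.77534484863281) circ ((0.46140140295028687, -0.287314236164093), 0.08126023411750793)
top roll 362 [0.4802 0.2438 0.0869] ((0.48046207427978516, 0.24345365166664124), (0.06454837322235107, 0.06450828909873962), 65.55529022216797) circ ((0.48059913516044617, 0.24472005665302277), 0.03373574838042259)
top btn 94 [0.4647 0.1467 0.0765] ((0.46456480026245117, 0.1462065428495407), (0.029403457418084145, 0.029238324612379074), 4.527858734130859) circ ((0.4645223319530487, 0.14682382345199585), 0.01577761583030224)
top deck 1899 [0.4742 0.1908 0.0554] ((0.4660789370536804, 0.2030455470085144), (0.19119763374328613, 0.1445876955986023), 81.35946655273438) circ ((0.4733818471431732, 0.2017098069190979), 
[... 880 characters left out ...]
901296615600586, 0.24330872297286987), 0.03562945872545242)
side btn 127 [0.4614 0.1468 0.0751] ((0.4614953100681305, 0.14698849618434906), (0.030180232599377632, 0.030619682744145393), 8.767293930053711) circ ((0.46198850870132446, 0.14795786142349243), 0.016894018277525902)
side deck 2075 [0.4638 0.1761 0.0549] ((0.46767812967300415, 0.2025720775127411), (0.1915784329175949, 0.1413491666316986), 82.25028228759766) circ ((0.4697690010070801, 0.20224134624004364), 0.11232364177703857)
side rim 117 [0.4661 0.2317 0.0613] ((0.4692787528038025, 0.24176025390625), (0.06144744157791138, 0.08332102745771408), 20.78993034362793) circ ((0.4796210825443268, 0.24667033553123474), 0.043820060789585114)
```

View pics/crop1.png

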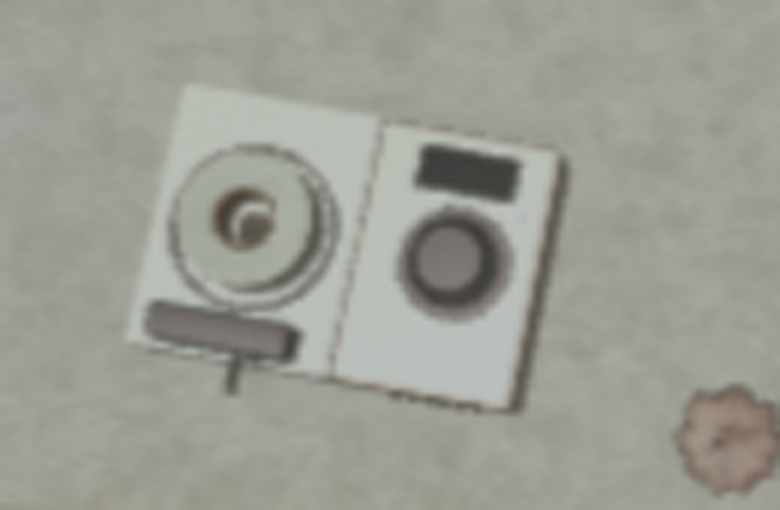

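```bash
python3 -m pendant '[[0.05,-0.0325,-0.025,0,0],[0.05,-0.0325,-0.025,0,0],[0.05,-0.0325,-0.025,0,0],[0.05,-0.0325,-0.025,0,0],[0.05,-0.0325,-0.025,0,0],[0.05,-0.0325,-0.025,0,0],[0.05,-0.0325,-0.025,0,0],[0.05,-0.0325,-0.025,0,0],[0.05,-0.0325,-0.025,0,0],[0.05,-0.0325,-0.025,0,0],[0.05,-0.0325,-0.025,0,0],[0.05,-0.0325,-0.025,0,0]]' 40
```

```text
t: 1.8
eef_pos: [0.4797, 0.2499, 0.4051]
tool_rot: [0.0, 0.14, 0.99, 0.0]
contact_force: [0.0, -0.2, 0.1]
gripper_width: 0.586
grasp_force: 0.0
```

```bash
python3 -m pendant '[[0.05,-0.0095,-0.04,0,0],[0.05,-0.0095,-0.04,0,0],[0.05,-0.0095,-0.04,0,0],[0.05,-0.0095,-0.04,0,0],[0.05,-0.0095,-0.04,0,0],[0.05,-0.0095,-0.04,0,0],[0.05,-0.0095,-0.04,0,0],[0.05,-0.0095,-0.04,0,0],[0.05,-0.0095,-0.04,0,0],[0.05,-0.0095,-0.04,0,0],[0.05,-0.0095,-0.04,0,0],[0.05,-0.0095,-0.04,0,0]]'
python3 - <<'E'
from h import *
from scipy.optimize import least_squares
np.set_printoptions(precision=4,suppress=True)
o=bot.get_obs();print(o["t"],o["eef_pos"],o["tool_rot"],o["q"])
for c in("top","side"):
    p,d=bot.read_camera(c);cv2.imwrite(f"pics/{c}1.png",p);np.save(c+"1.npy",d);W=cloud(c,d)
    for n in("spindle_hole","feed_top","printer"):
        for x in bot.pinpoint(n,c)[:1]:
            print(c,n,x["score"],np.round(x["at"],1),atz(c,*x["at"],{"spindle_hole":.055,"feed_top":.076,"printer":0}[n]))
    for n,pp,r,z0,z1 in(("roll",(.48,.245),.045,.08,.095),("btn",(.463,.148),.02,.07,.085),("deck",(.464,.2),.13,.053,.057),("case",(.464,.2),.13,.05,.1)):
        S=sel(W,pp,r,z0,z1)
        if len(S)<4: print(c,n,len(S));continue
        print(c,n,len(S),S.mean(0),cv2.minAreaRect(S[:,:2].astype(np.float32)))
    S=sel(W,(.478,.246),.055,.058,.066);r=np.hypot(S[:,0]-.478,S[:,1]-.246);S=S[r>.035]
    f=least_squares(lambda q:np.hypot(S[:,0]-q[0],S[:,1]-q[1])-q[2],[.478,.246,.042],loss="soft_l1",f_scale=.002);print("rim",len(S),f.x,np.abs(f.fun).mean())
a=np.vstack([cv2.resize(cv2.imread(f"pics/{c}1.png")[y:y+75,x:x+100],None,fx=4,fy=4,interpolation=cv2.INTER_CUBIC) for c,x,y in(("top",150,200),("side",130,200))]);cv2.imwrite("pics/crop2.png",a)
E
```

```text
t: 2.8
eef_pos: [0.4544, -0.2429, 0.4051]
tool_rot: [0.001, 0.14, 0.99, 0.0]
contact_force: [1.1, 0.9, -0.3]
gripper_width: 0.586
grasp_force: 0.0
2.8 [ 0.4544 -0.2429  0.4051] [0.0006 0.1403 0.9901 0.0001] [-0.0936  0.228   0.5456  1.9616 -0.1417  0.9877  1.808 ]
top spindle_hole 0.61 [182.1 230.4] [0.4868 0.2473 0.055 ]
top feed_top 0.59 [214.5 233.7] [0.4768 0.1482 0.076 ]
top printer 0.6 [199.9 240.7] [0.4641 0.2041 0.    ]
top roll 363 [0.4801 0.2438 0.0871] ((0.4803803861141205, 0.24376918375492096), (0.06379667669534683, 0.06555812060832977), 0.8728995323181152)
top btn 102 [0.464  0.1468 0.076 ] ((0.4628796875476837, 0.1479625403881073), (0.03125552460551262, 0.034666888415813446), 59.119998931884766)
top deck 1134 [0.4753 0.192  0.055 ] ((0.46749362349510193, 0.20236435532569885), (0.19079327583312988, 0.1415615975856781), 81.66558074951172)
top case 2829 [0.4712 0.2    0.0628] ((0.4656081795692444, 0.20276495814323425), (0.1908862441778183, 0.14566946029663086), 81.40708923339844)
rim 144 [0.4805 0.2466 0.0411] 0.003513782641826723
side spindle_hole 0.89 [159.3 230.7] [0.4753 0.2536 0.055 ]
side roll 269 [0.4711 0.2546 0.0862] ((0.47298169136047363, 0.256179541349411), (0.06703750044107437, 0.037956804037094116), 23.062110900878906)
side btn 0
side deck 152 [0.4683 0.2828 0.0549] ((0.47368332743644714, 0.28456181287765503), (0.14288868010044098, 0.06237383559346199), 13.136019706726074)
side case 889 [0.4507 0.2628 0.0739] ((0.47178149223327637, 0.2615633010864258), (0.07430727779865265, 0.148931622505188), 82.17376708984375)
rim 17 [0.4798 0.2357 0.0496] 0.0009701507915525908
```

View pics/crop2.png

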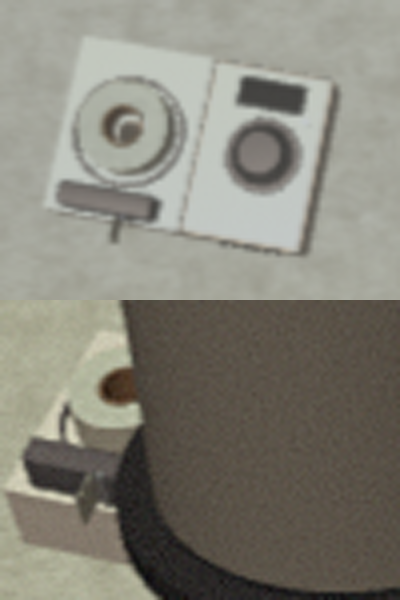

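```bash
python3 -m pendant '[[0.05,-0.01,-0.04,0,0],[0.05,-0.01,-0.04,0,0],[0.05,0,0,0.03,0],[0.05,0,0,0.03,0],[0.05,0,0,0.02,0],[0.05,0,0,0,0]]'
python3 - <<'E'
from h import *
np.set_printoptions(precision=4,suppress=True)
o=bot.get_obs();print(o["t"],o["eef_pos"],o["tool_rot"],o["q"])
p,d=bot.read_camera("side");q,e=bot.read_camera("top")
cv2.imwrite("pics/g.png",np.hstack([cv2.resize(p[180:300,340:480],None,fx=2.8,fy=2.8,interpolation=cv2.INTER_CUBIC),cv2.resize(q[190:310,320:460],None,fx=2.8,fy=2.8,interpolation=cv2.INTER_CUBIC)]))
E
```

```text
t: 3.7
eef_pos: [0.4513, -0.3211, 0.3208]
tool_rot: [-0.003, 0.139, 0.99, 0.001]
contact_force: [-1.0, 0.6, -0.3]
gripper_width: 0.582
grasp_force: 0.0
3.7 [ 0.4513 -0.3211  0.3208] [-0.0035  0.1393  0.9902  0.0014] [ 0.0917  0.4172  0.5281  1.9525 -0.2746  0.8501  2.0583]
```

View pics/g.png

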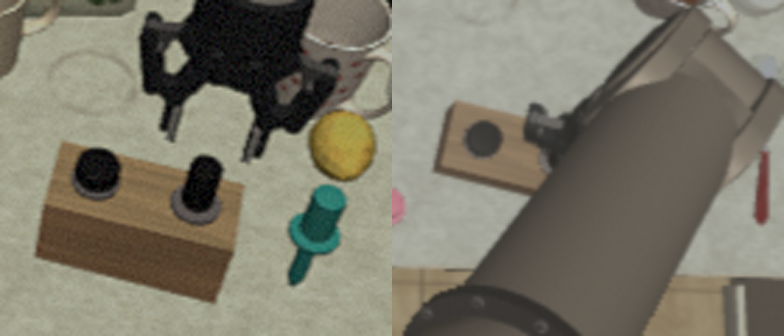

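The open fingers (crop (170,130) and (250,150)) straddle the slim handle at (205,180), and both the stubby and the turquoise ones are clear of them.

```bash
python3 -m pendant '[[0.05,-0.001,-0.0035,0.02,0],[0.05,0,0,0.025,0],[0.05,0,0,0.019,0],[0.05,0,0,0,0],[0.02,0,0,0,0],[0.02,0,0,0,0],[0.02,0,0,0,0],[0.02,0,0,0,0],[0.02,0,0,0,0]]' 60; python3 -c "
from h import *
o=bot.get_obs();print(o['eef_pos'],o['tool_rot'])"
```

```text
t: 4.55
eef_pos: [0.4528, -0.3275, 0.2629]
tool_rot: [0.002, 0.14, 0.99, -0.0]
contact_force: [-0.6, 0.3, 7.5]
gripper_width: 0.287
grasp_force: 58.8
[ 0.45277324 -0.32747433  0.26294783] [ 1.86795209e-03  1.40298690e-01  9.90107402e-01 -3.46623908e-04]
```

```bash
python3 -m pendant '[[0.02,0,0,-0.01,0],[0.02,0,0,-0.02,0],[0.02,0,0,-0.02,0],[0.02,0,0,-0.02,0],[0.02,0,0,-0.02,0],[0.02,0,0,-0.02,0],[0.02,0,0,-0.02,0],[0.02,0,0,0,0],[0.02,0,0,0,0]]'
python3 - <<'E'
from h import *
o=bot.get_obs();print(o['eef_pos'],o['tool_rot'])
p,d=bot.read_camera("side");np.save("l.npy",d)
cv2.imwrite("pics/lift.png",cv2.resize(p[130:290,330:490],None,fx=3,fy=3,interpolation=cv2.INTER_CUBIC))
E
```

```text
t: 5.3
eef_pos: [0.4519, -0.3273, 0.3926]
tool_rot: [0.002, 0.14, 0.99, -0.0]
contact_force: [-0.4, -0.1, -2.5]
gripper_width: 0.287
grasp_force: 58.9
[ 0.45188133 -0.3273034   0.39258374] [ 1.72587651e-03  1.40475556e-01  9.90082586e-01 -3.35099037e-04]
```

View pics/lift.png

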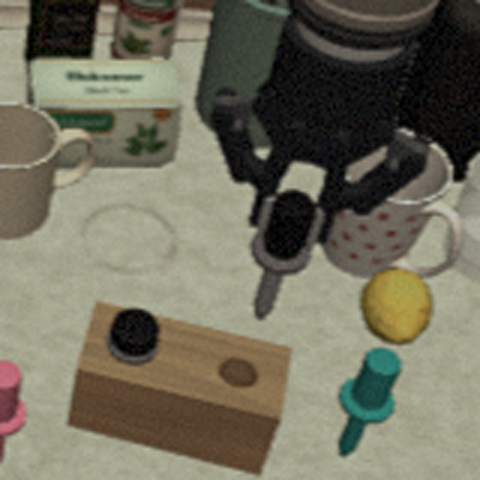

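The slim spindle is held (handle at (290,225), tip at (262,312)), the stand hole is empty, and the stubby one is untouched.

Run:
```python
from h import *
np.set_printoptions(precision=4,suppress=True)
W=cloud("side",np.load("l.npy"))
for z0,z1 in((.125,.15),(.15,.165),(.165,.18),(.18,.196),(.196,.212),(.215,.235),(.235,.25)):
    S=sel(W,(.452,-.327),.03,z0,z1)
    if len(S)>2: print(z0,z1,len(S),S.mean(0),S.min(0),S.max(0))
```

```text
0.125 0.15 16 [ 0.4463 -0.3263  0.144 ] [ 0.4427 -0.3343  0.1362] [ 0.4509 -0.3219  0.1495]
0.15 0.165 36 [ 0.4455 -0.326   0.1578] [ 0.4411 -0.3344  0.1504] [ 0.4555 -0.3207  0.1645]
0.165 0.18 33 [ 0.4453 -0.3258  0.173 ] [ 0.4424 -0.3342  0.1652] [ 0.4498 -0.3201  0.1799]
0.18 0.196 20 [ 0.4445 -0.3261  0.1838] [ 0.4416 -0.3324  0.1801] [ 0.4502 -0.3209  0.1893]
0.196 0.212 132 [ 0.4404 -0.3252  0.2064] [ 0.4294 -0.346   0.1997] [ 0.458  -0.3083  0.2114]
0.215 0.235 158 [ 0.4417 -0.3248  0.227 ] [ 0.435  -0.3501  0.2154] [ 0.4553 -0.3019  0.2347]
0.235 0.25 172 [ 0.4433 -0.326   0.2437] [ 0.4332 -0.3513  0.2351] [ 0.4602 -0.3009  0.25  ]
```

```bash
python3 -m pendant '[[0.02,0.005,0.02,0,0],[0.02,0.0095,0.04,0,0],[0.02,0.0095,0.04,0,0],[0.02,0.0095,0.04,0,0],[0.02,0.0095,0.04,0,0],[0.02,0.0095,0.04,0,0],[0.02,0.0095,0.04,0,0],[0.02,0.0095,0.04,0,0],[0.02,0.0095,0.04,0,0],[0.02,0.0095,0.04,0,0],[0.02,0.0095,0.04,0,0],[0.02,0.0095,0.04,0,0]]' && python3 -m pendant '[[0.02,0.0095,0.04,0,0],[0.02,0.0095,0.04,0,0],[0.02,0.005,0.018,0,0],[0.02,0,0,0,0],[0.02,0,0,0,0],[0.02,0,0,0,0]]'
python3 - <<'E'
from h import *
np.set_printoptions(precision=4,suppress=True)
o=bot.get_obs();print(o['eef_pos'],o['tool_rot'])
for c in("top","side"):
    p,d=bot.read_camera(c);np.save(c+"m.npy",d);cv2.imwrite(f"pics/{c}m.png",p);W=cloud(c,d)
    for pp,r,z0,z1 in(((.479,.2465),.03,.13,.155),((.479,.2465),.03,.155,.18),((.479,.2465),.03,.18,.196),((.478,.245),.045,.08,.095)):
        S=sel(W,pp,r,z0,z1)
        if len(S)>2: print(c,z0,len(S),S.mean(0),(S.min(0)+S.max(0))/2,S.max(0)-S.min(0))
a=np.hstack([cv2.resize(cv2.imread(f"pics/{c}m.png")[y:y+120,x:x+120],None,fx=3.3,fy=3.3,interpolation=cv2.INTER_CUBIC) for c,x,y in(("top",130,170),("side",100,150))]);cv2.imwrite("pics/m.png",a)
E
```

```text
t: 6.35
eef_pos: [0.4737, 0.147, 0.3898]
tool_rot: [-0.001, 0.14, 0.99, -0.0]
contact_force: [1.4, -0.2, -0.8]
gripper_width: 0.29
grasp_force: 59.1
t: 6.85
eef_pos: [0.4786, 0.2448, 0.3898]
tool_rot: [-0.001, 0.141, 0.99, -0.001]
contact_force: [-0.1, -0.8, -0.8]
gripper_width: 0.284
grasp_force: 59.1
[0.4786 0.2448 0.3898] [-0.0006  0.141   0.99   -0.0011]
top 0.08 241 [0.4712 0.2372 0.087 ] [0.4722 0.2425 0.0868] [0.075  0.0615 0.0123]
```

View pics/m.png

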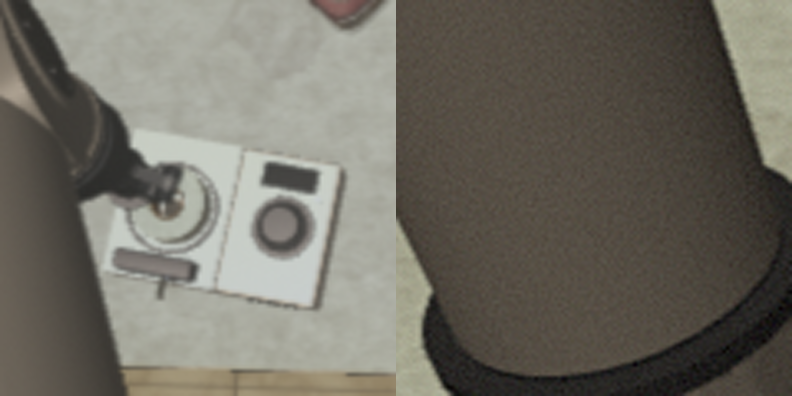

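The top crop shows the fingers over the roll at (170,190), while the arm blocks the side view. I'll feel my way down on force.

```bash
python3 -m pendant '[[0.02,0,0.0015,0.02,0],[0.02,0,0,0.02,0],[0.02,0,0,0.015,0],[0.02,0,0,0.01,0],[0.02,0,0,0.005,0],[0.02,0,0,0,0],[0.02,0,0,0,0]]'; python3 -c "
from h import *
o=bot.get_obs();print(o['eef_pos'],o['tool_rot'],o['contact_force'],o['torque'])"; python3 -m pendant '[[0.02,0,0,0.004,0],[0.02,0,0,0.004,0],[0.02,0,0,0.004,0],[0.02,0,0,0,0]]'; python3 -c "
from h import *
o=bot.get_obs();print(o['eef_pos'],o['tool_rot'],o['contact_force'],o['torque'])"
```

```text
t: 7.53
eef_pos: [0.4796, 0.2472, 0.3212]
tool_rot: [0.0, 0.141, 0.99, 0.0]
contact_force: [-0.1, 0.3, -0.6]
gripper_width: 0.288
grasp_force: 59.2
[0.47956166 0.24718494 0.32117855] [2.17862213e-04 1.40812455e-01 9.90036254e-01 1.43733471e-04] [-0.09710844  0.32626553 -0.64773437] [ 0.0153202   0.01440885 -0.01538282]
t: 7.87
eef_pos: [0.4789, 0.2474, 0.3081]
tool_rot: [-0.0, 0.14, 0.99, -0.0]
contact_force: [-0.5, 0.0, -0.6]
gripper_width: 0.286
grasp_force: 59.2
[0.47894486 0.24744195 0.3080696 ] [-3.52986507e-04  1.40368017e-01  9.90099294e-01 -2.89039049e-04] [-0.46624709  0.00660196 -0.57531526] [ 0.02595817  0.00420642 -0.02739367]
```

```bash
S='
from h import *
np.set_printoptions(precision=4,suppress=True)
o=bot.get_obs();print(o["eef_pos"],o["contact_force"],o["torque"])'; python3 -m pendant '[[0.02,0,0,0.003,0],[0.02,0,0,0.003,0],[0.02,0,0,0,0]]'; python3 -c "$S"; python3 -m pendant '[[0.02,0,0,0.003,0],[0.02,0,0,0.003,0],[0.02,0,0,0,0]]'; python3 -c "$S"
```

```text
t: 8.12
eef_pos: [0.479, 0.2474, 0.3021]
tool_rot: [-0.0, 0.14, 0.99, -0.0]
contact_force: [0.2, 0.1, -0.5]
gripper_width: 0.288
grasp_force: 59.2
[0.479  0.2474 0.3021] [ 0.1849  0.1113 -0.532 ] [-0.0164 -0.0036  0.0348]
t: 8.37
eef_pos: [0.479, 0.2475, 0.2961]
tool_rot: [-0.0, 0.14, 0.99, -0.0]
contact_force: [0.4, 0.9, -1.3]
gripper_width: 0.282
grasp_force: 59.2
[0.479  0.2475 0.2961] [ 0.3514  0.8518 -1.3291] [0.039  0.05   0.0091]
```

```bash
S='
from h import *
np.set_printoptions(precision=4,suppress=True)
o=bot.get_obs();print(o["eef_pos"],o["contact_force"],o["torque"])'; python3 -m pendant '[[0.02,0,0,0.003,0],[0.02,0,0,0.003,0],[0.02,0,0,0.003,0],[0.02,0,0,0,0]]'; python3 -c "$S"; python3 -m pendant '[[0.02,0,0,0.003,0],[0.02,0,0,0.002,0],[0.02,0,0,0.002,0],[0.02,0,0,0,0]]'; python3 -c "$S"
```

```text
t: 8.7
eef_pos: [0.479, 0.2474, 0.287]
tool_rot: [-0.0, 0.14, 0.99, -0.0]
contact_force: [-0.3, 0.2, -0.4]
gripper_width: 0.288
grasp_force: 59.2
[0.479  0.2474 0.287 ] [-0.258   0.2236 -0.3969] [-0.0349  0.0472  0.0203]
t: 9.03
eef_pos: [0.4791, 0.2474, 0.2803]
tool_rot: [-0.0, 0.14, 0.99, -0.0]
contact_force: [-0.3, -0.0, -1.2]
gripper_width: 0.286
grasp_force: 59.2
[0.4791 0.2474 0.2803] [-0.28   -0.0348 -1.2179] [-0.0386  0.0365 -0.002 ]
```

Very smooth. I'll go down until I feel the flange.

```bash
S='
from h import *
np.set_printoptions(precision=4,suppress=True)
o=bot.get_obs();print(o["eef_pos"],o["contact_force"],o["torque"])'; python3 -m pendant '[[0.02,0,0,0.0015,0],[0.02,0,0,0.001,0],[0.02,0,0,0,0]]'; python3 -c "$S"; python3 -m pendant '[[0.02,0,0,0.001,0],[0.02,0,0,0.001,0],[0.02,0,0,0,0]]'; python3 -c "$S"
```

```text
t: 9.28
eef_pos: [0.4792, 0.2475, 0.2781]
tool_rot: [-0.0, 0.14, 0.99, 0.0]
contact_force: [-0.3, 0.8, -1.6]
gripper_width: 0.284
grasp_force: 59.2
[0.4792 0.2475 0.2781] [-0.2616  0.7751 -1.6345] [ 0.0148  0.0201 -0.0212]
t: 9.53
eef_pos: [0.4794, 0.2475, 0.2779]
tool_rot: [-0.0, 0.141, 0.99, 0.0]
contact_force: [-5.3, -2.1, 16.2]
gripper_width: 0.287
grasp_force: 61.1
[0.4794 0.2475 0.2779] [-5.2973 -2.0501 16.2044] [-0.6274  1.2439 -0.0344]
```

```bash
python3 -m pendant '[[0.02,0,0,-0.0015,0],[0.03,0,0,0,0],[0.05,0,0,0,0],[0.05,0,0,0,0],[0.05,0,0,0,0],[0.05,0,0,-0.01,0],[0.05,0,0,-0.025,0],[0.05,0,0,-0.04,0],[0.05,0,0,-0.04,0],[0.0,0,0,-0.03,0],[0,0,0,0,0],[0,0,0,0,0]]'
```

```text
t: 10.53
eef_pos: [0.4796, 0.2476, 0.4252]
tool_rot: [0.002, 0.14, 0.99, 0.002]
contact_force: [-0.4, -0.0, -0.1]
gripper_width: 0.166
grasp_force: 0.0
```

```bash
python3 -m pendant '[[0,-0.0045,-0.033,0,0],[0,-0.0045,-0.033,0,0],[0,-0.004,-0.033,0,0],[0,0,0,0.03,0],[0,0,0,0.035,0],[0,0,0,0.03,0],[0,0,0,0,0]]'
python3 - <<'E'
from h import *
np.set_printoptions(precision=4,suppress=True)
o=bot.get_obs();print(o['eef_pos'],o['gripper_width'])
for c in("top","side"):
    p,d=bot.read_camera(c);cv2.imwrite(f"pics/{c}n.png",p);W=cloud(c,d)
    for n,pp,r,z0,z1 in(("handle",(.479,.247),.025,.131,.143),("flange",(.479,.247),.03,.085,.1),("btn",(.4645,.148),.02,.07,.08)):
        S=sel(W,pp,r,z0,z1)
        if len(S)>2: print(c,n,len(S),S.mean(0),(S.min(0)+S.max(0))/2,S.max(0)-S.min(0))
a=np.hstack([cv2.resize(cv2.imread(f"pics/{c}n.png")[y:y+120,x:x+120],None,fx=3.3,fy=3.3,interpolation=cv2.INTER_CUBIC) for c,x,y in(("top",140,170),("side",120,150))]);cv2.imwrite("pics/n.png",a)
E
```

```text
t: 11.12
eef_pos: [0.4612, 0.1477, 0.322]
tool_rot: [-0.005, 0.14, 0.99, -0.004]
contact_force: [-1.1, -0.2, -0.3]
gripper_width: 0.003
grasp_force: 0.0
[0.4612 0.1477 0.322 ] 0.0033563033880667165
top btn 19 [0.4529 0.1488 0.0756] [0.4514 0.1471 0.0751] [0.0134 0.0202 0.0082]
```

View pics/n.png

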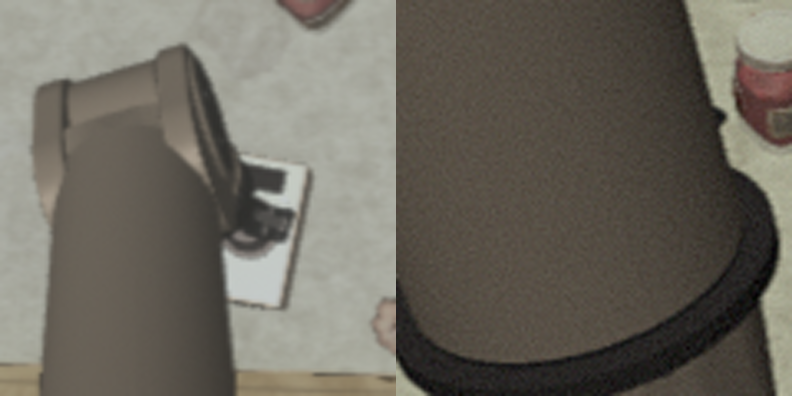

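The arm hides the spindle and most of the button from both cameras, and the fingertips appear at the button around (265,225) in the top crop. I'll press by feel.

```bash
cat > s.py <<'E'
from h import *
np.set_printoptions(precision=4,suppress=True)
o=bot.get_obs();print(o["eef_pos"],o["contact_force"])
E
python3 -m pendant '[[0,0,0,0.03,0],[0,0,0,0.025,0],[0,0,0,0.01,0],[0,0,0,0,0],[0,0,0,0,0]]'; python3 s.py;  python3 -m pendant '[[0,0,0,0.003,0],[0,0,0,0.002,0],[0,0,0,0,0]]'; python3 s.py
```

```text
t: 11.63
eef_pos: [0.4648, 0.149, 0.2638]
tool_rot: [0.0, 0.14, 0.99, 0.0]
contact_force: [0.0, -0.4, -0.2]
gripper_width: -0.004
grasp_force: 0.0
[0.4648 0.149  0.2638] [ 0.0089 -0.4388 -0.1741]
t: 11.88
eef_pos: [0.4645, 0.1489, 0.2584]
tool_rot: [0.001, 0.14, 0.99, 0.0]
contact_force: [-1.2, -0.0, -0.1]
gripper_width: 0.001
grasp_force: 0.0
[0.4645 0.1489 0.2584] [-1.1941 -0.0421 -0.0874]
```

```bash
python3 -m pendant '[[0,0,0,0.004,0],[0,0,0,0.004,0],[0,0,0,0,0],[0,0,0,0,0]]'; python3 s.py;  python3 -m pendant '[[0,0,0,0.001,0],[0,0,0,0.001,0],[0,0,0,0,0]]'; python3 s.py
```

```text
t: 12.22
eef_pos: [0.4642, 0.1489, 0.2496]
tool_rot: [-0.0, 0.14, 0.99, -0.0]
contact_force: [-0.3, -0.1, 1.4]
gripper_width: -0.001
grasp_force: 0.1
[0.4642 0.1489 0.2496] [-0.2526 -0.135   1.3533]
t: 12.47
eef_pos: [0.4642, 0.1488, 0.2476]
tool_rot: [-0.0, 0.14, 0.99, 0.0]
contact_force: [-0.3, 0.3, 3.1]
gripper_width: -0.001
grasp_force: 1.0
[0.4642 0.1488 0.2476] [-0.2902  0.2942  3.117 ]
```

```bash
python3 -m pendant '[[0,0,0,0.001,0],[0,0,0,0.001,0],[0,0,0,0,0]]'; python3 s.py;  python3 -m pendant '[[0,0,0,0.0005,0],[0,0,0,0,0]]'; python3 s.py
```

```text
t: 12.72
eef_pos: [0.4642, 0.1489, 0.2456]
tool_rot: [-0.0, 0.14, 0.99, 0.0]
contact_force: [-1.5, 1.3, 2.2]
gripper_width: 0.001
grasp_force: 1.4
[0.4642 0.1489 0.2456] [-1.5458  1.305   2.1643]
t: 12.88
eef_pos: [0.4642, 0.1488, 0.2452]
tool_rot: [0.0, 0.14, 0.99, 0.0]
contact_force: [-0.3, 0.8, 2.6]
gripper_width: -0.003
grasp_force: 1.5
[0.4642 0.1488 0.2452] [-0.254   0.8465  2.5503]
```

```bash
python3 -m pendant '[[0,0,0,0.0005,0],[0,0,0,0,0]]'; python3 s.py;  python3 -m pendant '[[0,0,0,0.0005,0],[0,0,0,0,0]]'; python3 s.py
```

```text
t: 13.05
eef_pos: [0.4642, 0.1488, 0.2447]
tool_rot: [-0.0, 0.14, 0.99, 0.0]
contact_force: [-0.8, 1.7, 3.2]
gripper_width: -0.002
grasp_force: 1.6
[0.4642 0.1488 0.2447] [-0.7746  1.6733  3.1595]
t: 13.22
eef_pos: [0.4642, 0.1488, 0.2445]
tool_rot: [-0.0, 0.14, 0.99, 0.0]
contact_force: [-1.7, -0.5, 7.7]
gripper_width: -0.001
grasp_force: 3.4
[0.4642 0.1488 0.2445] [-1.7407 -0.4665  7.7249]
```

The force of 7.7 N shows I'm on the halfway stop, below the 11 N where the second stage begins. I'll hold for 1 s.

```bash
python3 -m pendant '[[0,0,0,0,0],[0,0,0,0,0],[0,0,0,0,0],[0,0,0,0,0],[0,0,0,0,0],[0,0,0,0,0],[0,0,0,0,0],[0,0,0,0,0],[0,0,0,0,0],[0,0,0,0,0],[0,0,0,0,0],[0,0,0,0,0]]'; python3 s.py; python3 -m pendant '[[0,0,0,0.001,0],[0,0,0,0.002,0],[0,0,0,0.002,0],[0,0,0,0,0],[0,0,0,0,0]]'; python3 s.py
```

```text
t: 14.22
eef_pos: [0.4642, 0.1488, 0.2445]
tool_rot: [0.0, 0.14, 0.99, 0.0]
contact_force: [-1.7, 0.2, 6.6]
gripper_width: -0.002
grasp_force: 3.4
[0.4642 0.1488 0.2445] [-1.6961  0.2047  6.5534]
t: 14.63
eef_pos: [0.4643, 0.1488, 0.2398]
tool_rot: [-0.0, 0.141, 0.99, 0.0]
contact_force: [-3.1, 0.0, 13.9]
gripper_width: 0.004
grasp_force: 6.2
[0.4643 0.1488 0.2398] [-3.1158  0.0212 13.8727]
```

```bash
python3 -m pendant '[[0,0,0,0.001,0],[0,0,0,0,0]]'; python3 s.py; python3 -m pendant '[[0,0,0,-0.005,0],[0,0,0,-0.01,0],[0,0,0,-0.03,0],[0,0,0,-0.04,0],[0,0,0,-0.04,0],[0,0,0,-0.04,0],[0,-0.01,-0.04,0,0],[0,-0.01,-0.04,0,0],[0,-0.01,-0.04,0,0],[0,-0.01,-0.04,0,0],[0,-0.01,-0.04,0,0],[0,-0.01,-0.04,0,0]]';python3 -m pendant '[[0,-0.01,-0.04,0,0],[0,-0.01,-0.04,0,0],[0,-0.01,-0.04,0,0],[0,-0.01,-0.04,0,0],[0,0,0,0,0],[0,0,0,0,0],[0,0,0,0,0]]'
python3 - <<'E'
from h import *
np.set_printoptions(precision=4,suppress=True)
for c in("top","side"):
    p,d=bot.read_camera(c);cv2.imwrite(f"pics/{c}f.png",p);W=cloud(c,d)
    for n,pp,r,z0,z1 in(("handle",(.479,.247),.025,.131,.143),("flange",(.479,.247),.03,.085,.1),("btn",(.4645,.148),.02,.06,.085),("wide",(.472,-.247),.03,.09,.105)):
        S=sel(W,pp,r,z0,z1)
        if len(S)>2: print(c,n,len(S),S.mean(0),(S.min(0)+S.max(0))/2,S.max(0)-S.min(0))
a=np.hstack([cv2.resize(cv2.imread(f"pics/{c}f.png")[y:y+120,x:x+120],None,fx=3.3,fy=3.3,interpolation=cv2.INTER_CUBIC) for c,x,y in(("top",140,170),("side",120,150))]);cv2.imwrite("pics/f.png",a)
E
```

```text
t: 14.8
eef_pos: [0.4643, 0.1488, 0.2392]
tool_rot: [-0.0, 0.141, 0.99, 0.0]
contact_force: [-4.1, -0.9, 17.6]
gripper_width: -0.005
grasp_force: 8.8
[0.4643 0.1488 0.2392] [-4.0813 -0.9145 17.6319]
t: 15.8
eef_pos: [0.4542, -0.1005, 0.4033]
tool_rot: [0.0, 0.14, 0.99, 0.0]
contact_force: [-0.5, 0.4, 0.4]
gripper_width: 0.004
grasp_force: 0.0
t: 16.38
eef_pos: [0.4488, -0.2629, 0.4028]
tool_rot: [-0.001, 0.141, 0.99, 0.0]
contact_force: [0.5, 1.0, 0.6]
gripper_width: -0.002
grasp_force: 0.0
top handle 71 [0.4789 0.2466 0.1368] [0.4788 0.2467 0.1367] [0.0229 0.0246 0.0104]
top flange 220 [0.4768 0.243  0.0897] [0.4789 0.2472 0.0926] [0.0554 0.0562 0.0148]
top btn 149 [0.4638 0.1469 0.0722] [0.4645 0.1485 0.0704] [0.0383 0.0375 0.0198]
top wide 99 [ 0.467  -0.2458  0.096 ] [ 0.4685 -0.2478  0.0967] [0.0315 0.0353 0.0126]
side handle 90 [0.4752 0.2463 0.1356] [0.4767 0.2463 0.1354] [0.0286 0.0244 0.0085]
side flange 167 [0.4651 0.2517 0.0901] [0.4699 0.2531 0.092 ] [0.0399 0.0461 0.014 ]
side wide 168 [ 0.4664 -0.2473  0.0948] [ 0.4675 -0.247   0.0949] [0.0353 0.0347 0.0096]
```

View pics/f.png

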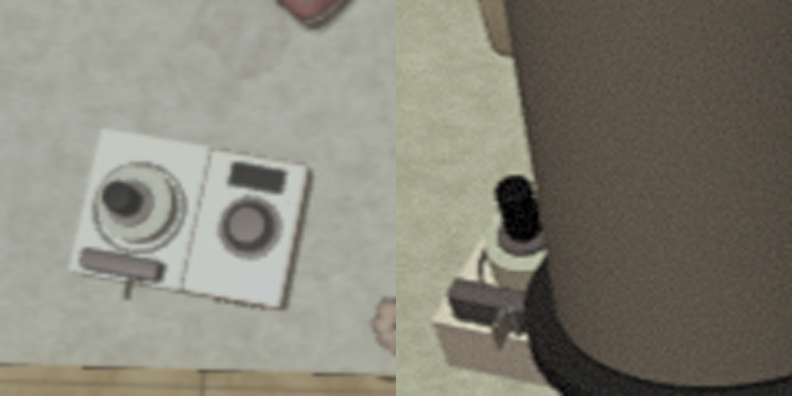

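The spindle stands upright in the roll (top crop (122,197), side crop (515,205)). Its handle top is at 0.137 m, as it should be. The button is up again at (247,228), and the arm is clear of everything.

```bash
python3 -c "
from station import bot
print(bot.hand_in())"
```

```text
the job is handed in; nothing more can be done
None
```

The job is handed in at about 16 s of the 51 s allowed: the slim spindle stands in the printer with its flange on the roll, and the feed button was held at halfway for about 1 s, pressed fully down and let up again; the verdict wasn't shown.

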